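Refit the hinge pin of a test box lid

TASK

The lid has been set back on the test box after a repair, with its hinge knuckles lined up, but the hinge pin is out. Take the long hinge pin, the one that reaches through all three knuckles, and slide it in from the flared end until it is fully home, with its grip upright against the flared mouth, then let go. Leave the short pin lying where it is and the lid in place.

Things in the scene. Friction and masses are not known exactly. Their poses are not given: they have to be found in the camera images.
- pin_grip (a point): Centre of the long pin's black grip (x 20, y 30, z 44 mm), 22 mm above the table; z up. Grip it across its x faces. A round steel shank, 10 mm thick, 130 mm long, leaves the grip's -y face along -y, flush with its bottom: shank axis 17 mm below this point, nose 145 mm along -y. The last 18 mm taper to a 4 mm nose. Loose, about 100 g.
- short_pin_grip (a point): A bystander, the short pin: same grip, axes and point, but its shank is only 60 mm long. The two pins lie side by side on the table, grips 100 to 200 mm apart, in either order.
- hinge_mouth (a point): On the hinge axis in the flared mouth (28 mm inside), 80 mm above the table; z up. Pin goes in along -y. Three knuckles, 18 mm bore, 112 mm in all. Box (fixed, 150 x 120 mm, 85 high) lies on the -x side, wall 20 mm off, +y end 6 mm behind the mouth. A ledge 10 mm below the axis juts 26 mm along +y. Home: grip's -y face on the mouth, its centre 15 mm along +y; released, the pin drops up to 4 mm.
- lid_knuckle (a point): Centre of the middle knuckle, part of the loose aluminium lid (152 x 122 x 6 mm, about 450 g) that lies on the box, top 91 mm above the table, kept by a rib with about 1.5 mm of play. On the hinge axis, 56 mm along -y from the mouth; same axes.
Mind the look-alikes: they are no part of the job. What is shaped like the part that bears hinge_mouth but yellow is not meant. What is shaped like the part that bears lid_knuckle but brown is not meant.

How it is judged:
By the outcome, as a careful person would: the job done as asked, in the order asked, and still so for the second after the job is handed in, with the robot touching nothing.
It also fails if it takes over 40 s, if anything falls off the work surface, if the arm or the gripper's body presses on something with over 40 N, if the wrist force passes 120 N, or if a joint passes its speed limit or range.

ROBOT

A 6-joint arm with a two-finger parallel gripper is mounted at the origin on the work surface. World frame = base frame: x ahead of the robot, y to its left, z up, the work surface at z = 0. Lengths are in m, angles in rad, forces in N, time in s.
With the tool pointing down it reaches from about 0.25 to 0.775 m from the base axis. Payload 4 kg.
Tool frame: the origin (TCP) lies between the finger pads; the fingertips stand 14 mm ahead of it and the grasp point (between the pads) lies 5 mm behind it (tip_reach is the distance from the TCP to the fingertips, in m); z points along the fingers, y is the line along which they close (so a half turn about z gives the same grasp; the last joint's range is limited). The gripper opens to 94 mm and grips with 3 to 60 N. Pads are 16 mm wide; open, the fingers measure 119 mm over their backs; the gripper's body (75 mm by 177 mm) begins 78 mm behind the grasp point.
Start: joints at [1.04, 0.087, 1.371, -0, 1.684, -0.103], TCP at [0.228, 0.5, 0.22] pointing down, gripper open.
Joint ranges: [-3.1, 3.1], [-0.76, 2.03], [0.27, 2.55], [-1.08, 4.22], [0.17, 2.65], [-2.57, 2.57]. Speed limits (rad/s): [2.79, 2.79, 3.14, 3.14, 3.14, 3.14].

INTERFACE

Orientations are given as [roll, pitch, yaw] about the fixed x, y, z axes, in that order (R = Rz(yaw) Ry(pitch) Rx(roll)).
In Python, from bench import * gives the robot as it stands. The module is installed in compiled form; this text tells all that it offers.
- The arm moves only by the tool servo_tool, never from a script. Its argument "targets" is a list of rows, each a list of 4 numbers: the shift along the tool's x, y, z in cm, then the turn about the tool's z in degrees. A call has 1 to 8 rows; each row is the pose to reach, as a shift and turn from the pose commanded when the call began, along the tool's axes at that moment; what a row does not reach only later rows make up. A row lasts 1/8 s, in which the tool goes at most 62.5 mm and 10.7 degrees, less where a joint would pass 70% of its speed; a pose out of reach is approached as far as the arm can. A call with a gripper value outside its range is refused whole. "claw" is the closure in counts, from 0 (fully open) to 255 (shut), set as the call begins (left out, the last holds). The fingers move at their own pace and stop on an object; the grip force is fixed at half the most. Time passes only in rows, so rows that repeat a pose let the fingers close. It gives the time, the measured TCP pose, the force, the opening and the grip force at its end, in the units of the state.
- get_obs(): the state, without advancing time (a new reading comes with each control period).
- snapshot(name): name is "side" or "top"; returns the picture (480x640x3 uint8, blue, green, red); there is no depth.
- camera_model(name): a dict with "camera_matrix" (3x3 intrinsics, pixels), "camera_from_world" (4x4, takes a point from world to camera coordinates). Camera axes: x right, y up, looking along -z (the intrinsics and any distortion apply to the point x, -y, -z); pixel columns grow to the right and rows downward; lengths in m; the calibration is good to about 2 mm. A picture is of the moment at which its call begins. camera_model takes no time and is no camera call.
- close_job(): hands the job in; it is judged then, once.
The state is a dict: "time": time; "joint_positions": joint angles; "qvel": joint speeds; "joint_torque": joint torques, N m; "tool_pos": TCP position; "ee_rot": TCP orientation; "wrist_force": force on the tool from outside, world axes, zero at the start; "wrist_torque": the same for the moment, N m; "width": finger opening in m; "finger_force": force on a finger pad.
Only numpy, scipy, OpenCV 4.12 (cv2) and the standard library are available. Lean on these libraries where they do the work, as an engineer would, in place of code of your own. Each camera call takes 0.05 s, during which the arm holds its last target. There are 200 camera calls.

## Working session

There is one attempt and no reset: what is moved stays moved. The work goes in short steps, Python scripts to look and compute and a tool call to move; the robot and the scene stay as the last step left them, time stands still between calls to the robot, and variables do not carry over. Pictures are saved under pics/ and viewed, at most 10 in all, crops included, and the job is handed in when it is done.

Besides the shell and the picture viewer there is one more tool, called after "Call:" as name([rows], argument=value, ...), one row to a line, values as JSON. servo_tool: Moves the arm, as the interface text tells. Its arguments: {"type":"object","properties":{"targets":{"type":"array"},"claw":{"type":"number"}},"required":["targets"]}

```bash
mkdir -p pics; python3 - <<'E'
from bench import *
import cv2
for n in("side","top"):
    cv2.imwrite(f"pics/{n}0.png",snapshot(n)); m=camera_model(n); print(n,m)
o=get_obs();print(o)
E
```

```text
side {'camera_matrix': array([[502.72687634,   0.        , 313.81415541],
       [  0.        , 502.72687634, 234.87784702],
       [  0.        ,   0.        ,   1.        ]]), 'camera_from_world': array([[ 0.66327538, -0.74795328, -0.02513311, -0.34027951],
       [ 0.41407844,  0.33881087,  0.84483503, -0.30624288],
       [-0.62338176, -0.57076535,  0.53443624, -0.7240241 ],
       [ 0.        ,  0.        ,  0.        ,  1.        ]])}
top {'camera_matrix': array([[549.31426091,   0.        , 326.36823427],
       [  0.        , 549.31426091, 241.0309991 ],
       [  0.        ,   0.        ,   1.        ]]), 'camera_from_world': array([[-0.00946889, -0.99993332, -0.00661026,  0.05797322],
       [ 0.99551623, -0.01004884,  0.09405562, -0.53606561],
       [-0.09411578, -0.00569002,  0.995545  , -1.29016028],
       [ 0.        ,  0.        ,  0.        ,  1.        ]])}
{'time': 0.1, 'joint_positions': array([ 1.03986805e+00,  8.78510636e-02,  1.37205696e+00, -2.14677307e-05,
        1.68358392e+00, -1.03061873e-01]), 'qvel': array([ 1.30871767e-04, -1.77309719e-03, -3.76938542e-03,  5.20160079e-05,
       -1.66682619e-05,  1.29669109e-03]), 'joint_torque': array([ 1.94566128e-03, -3.41252267e+01, -3.03302693e+01,  7.21094222e-02,
        3.03488004e-02, -8.69912219e-05]), 'tool_pos': array([0.22797474, 0.50003347, 0.21846102]), 'ee_rot': array([-3.13970125e+00, -1.74175197e-04,  2.71372369e+00]), 'wrist_force': array([0.01163255, 0.21469459, 0.39130345]), 'wrist_torque': array([ 0.03020192, -0.00074491,  0.02079016]), 'finger_force': 0.0, 'width': 0.09421159590206019}
```

View pics/top0.png

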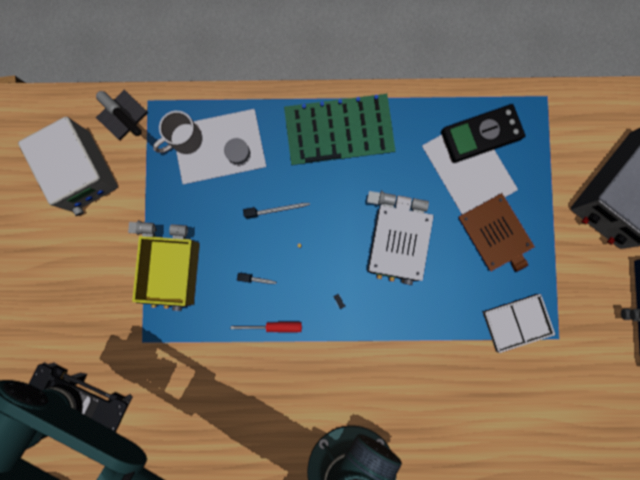

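View pics/side0.png

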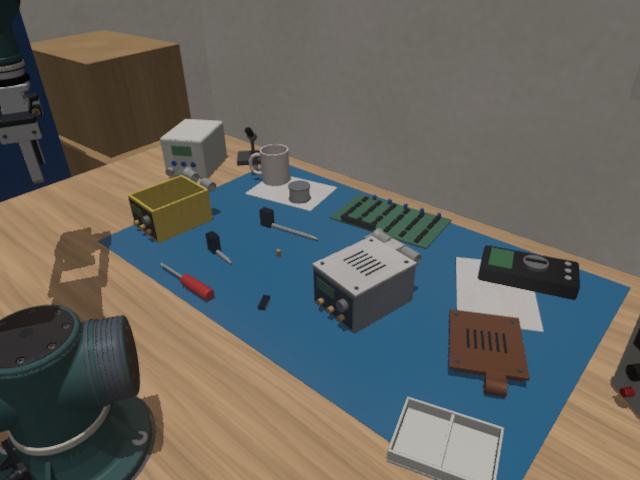

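The top view shows the long pin's grip at about (250,213) with its nose at (308,205). The short pin's grip is at (243,278). The grey box's hinge runs from the flared mouth near (370,198) to (428,206). I'll zoom in to measure these.

```bash
cat > h.py <<'E'
import numpy as np, cv2
from bench import *
def proj(n,p):
    m=camera_model(n);c=m["camera_from_world"]@np.r_[p,1];q=m["camera_matrix"]@np.array([c[0],-c[1],-c[2]]);return q[:2]/q[2]
def ray(n,uv):
    m=camera_model(n);T=m["camera_from_world"];d=np.linalg.solve(m["camera_matrix"],np.r_[uv,1.]);d=np.array([d[0],-d[1],-d[2]])
    return -T[:3,:3].T@T[:3,3],T[:3,:3].T@d
def onz(n,uv,z):
    o,d=ray(n,uv);return o+d*(z-o[2])/d[2]
def tri(a,b):
    (o,d),(p,e)=ray("top",a),ray("side",b)
    s=np.linalg.lstsq(np.c_[d,-e],p-o,rcond=None)[0];x,y=o+s[0]*d,p+s[1]*e
    return (x+y)/2,np.linalg.norm(x-y)
E
python3 - <<'E'
from h import *
t=cv2.imread("pics/top0.png");s=cv2.imread("pics/side0.png")
z=lambda i,x,y,w,h,k:cv2.resize(i[y:y+h,x:x+w],None,fx=k,fy=k,interpolation=cv2.INTER_CUBIC)
a=z(t,355,180,100,75,4);b=z(t,225,180,100,75,4);c=z(s,350,220,100,75,4);d=z(s,240,195,100,75,4)
cv2.imwrite("pics/c1.png",np.vstack([np.hstack([a,b]),np.hstack([c,d])]))
# dark grip blobs in top & side
for n,i,rois in(("top",t,[(235,200,40,25),(230,265,40,25)]),("side",s,[(250,200,30,35),(200,225,30,35)])):
    for x,y,w,h in rois:
        m=(i[y:y+h,x:x+w].max(2)<60).astype(np.uint8)
        N,l,st,ce=cv2.connectedComponentsWithStats(m);k=1+st[1:,4].argmax();print(n,st[k]+[x,y,0,0,0],ce[k]+[x,y])
E
```

```text
top [244 208  14  10 110] [250.23636364 212.72727273]
top [238 273  14   9  90] [244.36666667 277.05555556]
side [260 208  14  20 219] [266.40639269 216.88584475]
side [206 232  15  22 223] [212.72197309 241.77130045]
```

View pics/c1.png

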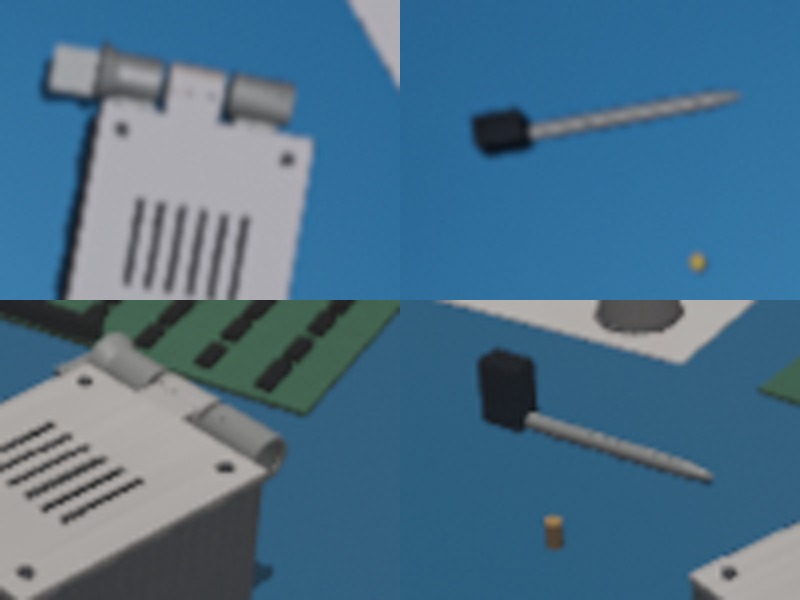

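```bash
python3 - <<'E'
from h import *
t=cv2.imread("pics/top0.png");s=cv2.imread("pics/side0.png")
z=lambda i,x,y,w,h,k:cv2.resize(i[y:y+h,x:x+w],None,fx=k,fy=k,interpolation=cv2.INTER_LANCZOS4)
a=z(t,362,184,80,30,10);b=z(s,366,224,80,30,10)
cv2.imwrite("pics/c2.png",np.vstack([a,b]))
g=lambda U,V:(355+(U+.5)/4-.5,180+(V+.5)/4-.5)
for n,U,V,zz in(("mouth",102,71,.08),("end",293,103,.08)):print(n,onz("top",g(U,V),zz))
print(tri(g(293,103),(417,258)))
# lid mask
m=cv2.inRange(t,(140,130,130),(255,255,255))[195:290,360:440]
N,l,st,c=cv2.connectedComponentsWithStats(m);k=1+st[1:,4].argmax()
print(st[k]);r=cv2.minAreaRect(np.argwhere(l==k)[:,::-1].astype(np.float32));print(r)
for p in cv2.boxPoints(r): print(p+[360,195],onz("top",p+[360,195],.091))
# pins
for u in((250.2,212.7),(244.4,277.05)):print("grip",onz("top",u,.03))
print(tri((250.2,212.7),(266.4,216.9)),tri((244.4,277),(212.7,241.8)))
q=lambda U,V:(225+(U-400+.5)/4-.5,180+(V+.5)/4-.5)
print("nose",onz("top",q(741,95),.005),"root",onz("top",q(530,133),.005))
E
```

```text
mouth [ 0.63153644 -0.07277961  0.08      ]
end [ 0.61169412 -0.18249535  0.08      ]
(array([ 0.61024971, -0.18073939,  0.08406945]), np.float64(0.0025165459170228867))
[  10    2   63   83 3367]
((42.28694152832031, 41.6156120300293), (53.63016128540039, 77.88362121582031), 10.17551040649414)
[369.01400948 270.20765686] [ 0.46312934 -0.043509    0.091     ]
[382.77324867 193.54904747] [ 0.63842973 -0.07797751  0.091     ]
[435.55987549 203.0235672 ] [ 0.61520018 -0.19819926  0.091     ]
[421.80063629 279.68217468] [ 0.44059429 -0.16225535  0.091     ]
grip [0.60633512 0.23490044 0.03      ]
grip [0.4522431  0.24813119 0.03      ]
(array([0.60707165, 0.23642741, 0.02207723]), np.float64(0.0011544675074014084)) (array([0.45201749, 0.24976089, 0.02232135]), np.float64(0.0014423875676001293))
nose [0.63156635 0.09235435 0.005     ] root [0.60943316 0.22157566 0.005     ]
```

View pics/c2.png

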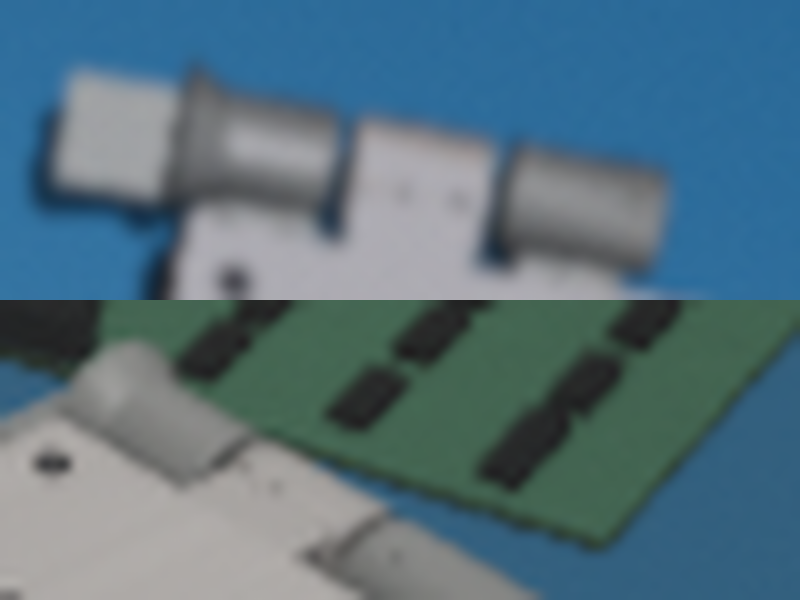

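The zoomed views give these measurements:
- **Mouth:** the flare rim is centred near top crop (181,130). The far knuckle's end centre is near (659,218).
- **Hinge yaw:** about -10.7°. The lid's edges agree.
- **Long pin:** yaw +9.7°, grip at (0.607, 0.236). The nose-to-root distance measures 131 mm, which matches the 130 mm shank.

Next I'll check the axis model and work out the first move.

```bash
cat >> h.py <<'E'
from scipy.spatial.transform import Rotation as Ro
def shift(goal,yang=None):
    o=get_obs();R=Ro.from_euler("xyz",o["ee_rot"]).as_matrix();d=R.T@(np.array(goal)-o["tool_pos"])*100
    a=np.degrees(np.arctan2(R[1,1],R[0,1]));t=None if yang is None else -((yang-a+90)%180-90)
    print("tool",o["tool_pos"].round(4),"yang",a.round(2),"tilt",R[:,2].round(3),"F",o["wrist_force"].round(1),"w",o["width"],"t",o["time"],"-> shift cm",d.round(2),"turn",t);return d,t
E
python3 - <<'E'
from h import *
g=lambda U,V:(362+(U+.5)/10-.5,184+(V+.5)/10-.5)
e=onz("top",g(659,218),.08);k=onz("top",g(332,155),.08);m=onz("top",g(181,130),.08);f=onz("top",g(118,135),.07);l=onz("top",g(62,130),.07)
for n,p in zip("ekmfl",(e,k,m,f,l)):print(n,p.round(4),np.linalg.norm(p-e).round(4))
for th in(-10,-10.5,-11):
    d=np.array([-np.sin(np.radians(th)),np.cos(np.radians(th)),0]);nrm=np.array([d[1],-d[0],0])
    print(th,[((p-e)@d*1e3).round(1).item() for p in(k,m,f,l)],[((p-e)@nrm*1e3).round(1).item() for p in(k,m,f,l)])
shift([.607,.236,.13],9.7)
E
```

```text
e [ 0.6118 -0.1815  0.08  ] 0.0
k [ 0.6273 -0.1065  0.08  ] 0.0766
m [ 0.6335 -0.0717  0.08  ] 0.1119
f [ 0.6342 -0.058   0.07  ] 0.126
l [ 0.6355 -0.0449  0.07  ] 0.139
-10 [76.6, 111.9, 125.6, 138.6] [2.2, 2.3, 0.7, -0.3]
-10.5 [76.6, 111.9, 125.6, 138.6] [1.6, 1.3, -0.4, -1.5]
-11 [76.6, 111.9, 125.6, 138.6] [0.9, 0.4, -1.5, -2.7]
tool [0.228  0.5    0.2185] yang 65.48 tilt [-0.001 -0.002 -1.   ] F [0.  0.2 0.4] w 0.09421159590206019 t 0.1 -> shift cm [-45.44  -8.28   8.85] turn 55.78493282395043
```

Call:
servo_tool([
  [-6,-1,0,8],
  [-12,-2.2,0,16],
  [-18,-3.3,0,24],
  [-24,-4.4,0,32],
  [-30,-5.5,0,40],
  [-36,-6.6,0,48],
  [-41,-7.5,0,54],
  [-45.4,-8.3,0,55.8],
], claw=0)

```text
time: 1.1
tool_pos: [0.6081, 0.235, 0.2185]
ee_rot: [-3.14, 0.0, 1.737]
wrist_force: [-0.1, 0.3, 0.4]
width: 0.0943
finger_force: 0.0
```

Call:
servo_tool([
  [0,0,4,0],
  [0,0,8,0],
  [0,0,9,0],
])

```text
time: 1.48
tool_pos: [0.6047, 0.2357, 0.1249]
ee_rot: [-3.133, 0.001, 1.74]
wrist_force: [-0.4, -0.3, -1.1]
width: 0.0937
finger_force: 0.0
```

```bash
python3 -c "
from h import *
shift([.607,.236,.020],9.7)"
```

```text
tool [0.6047 0.2357 0.1249] yang 9.67 tilt [-0.008 -0.002 -1.   ] F [-0.4 -0.3 -1.1] w 0.09372231927943733 t 1.475 -> shift cm [-0.    0.32 10.48] turn -0.030901209330551183
```

Call:
servo_tool([
  [0,0.1,3,0],
  [0,0.1,6,0],
  [0,0.1,8.5,0],
  [0,0.1,9.7,0],
  [0,0.1,9.9,0],
  [0,0.1,9.9,0],
  [0,0.1,9.9,0],
])

```text
time: 2.35
tool_pos: [0.6088, 0.2371, 0.0321]
ee_rot: [3.139, -0.0, 1.74]
wrist_force: [0.5, 0.3, 1.1]
width: 0.0941
finger_force: 0.0
```

```bash
python3 -c "
from h import *
shift([.607,.236,.020],9.7)"
```

```text
tool [0.6088 0.2371 0.0321] yang 9.69 tilt [ 0.003  0.001 -1.   ] F [0.5 0.3 1.1] w 0.09408602598148902 t 2.35 -> shift cm [-0.08 -0.2   1.21] turn -0.011175455707800097
```

Call:
servo_tool([
  [-0.1,-0.2,0.6,0],
  [-0.1,-0.2,1.0,0],
  [-0.1,-0.2,1.0,0],
  [-0.1,-0.2,1.0,0],
])

```text
time: 2.85
tool_pos: [0.606, 0.2354, 0.0204]
ee_rot: [-3.142, -0.0, 1.74]
wrist_force: [-0.2, -0.3, -0.7]
width: 0.0937
finger_force: 0.0
```

Call:
servo_tool([
  [0,0,0,0],
  [0,0,0,0],
  [0,0,0,0],
  [0,0,0,0],
  [0,0,0,0],
  [0,0,0,0],
  [0,0,0,0],
  [0,0,0,0],
], claw=255)

```text
time: 3.85
tool_pos: [0.6061, 0.2355, 0.0205]
ee_rot: [3.141, -0.0, 1.74]
wrist_force: [0.6, -0.0, -0.0]
width: 0.0197
finger_force: 30.0
```

Call:
servo_tool([
  [0,0,-1.5,0],
  [0,0,-4,0],
  [0,0,-6.5,0],
  [0,0,-8,0],
  [0,0,-8,0],
  [0,0,-8,0],
])

```text
time: 4.6
tool_pos: [0.6054, 0.2352, 0.0994]
ee_rot: [-3.14, 0.0, 1.74]
wrist_force: [1.0, 1.2, -1.4]
width: 0.0196
finger_force: 30.0
```

```bash
python3 -c "
from h import *
shift([.666,.110,.0985],-10.5)"
```

```text
tool [0.6054 0.2352 0.0994] yang 9.69 tilt [-0.002 -0.    -1.   ] F [ 1.   1.2 -1.4] w 0.019585995356350833 t 4.6 -> shift cm [-13.36   3.87   0.08] turn 20.18930299606319
```

Call:
servo_tool([
  [-2,1,0,6],
  [-5,2,0,12],
  [-8,3,0,18],
  [-11,3.8,0,20.2],
  [-13.4,3.9,0,20.2],
  [-13.4,3.9,0,20.2],
  [-13.4,3.9,0,20.2],
  [-13.4,3.9,0,20.2],
])

```text
time: 5.6
tool_pos: [0.6666, 0.1112, 0.1005]
ee_rot: [-3.141, -0.001, 1.389]
wrist_force: [-0.1, -0.9, -1.2]
width: 0.0201
finger_force: 30.0
```

```bash
python3 - <<'E'
from h import *
shift([.666,.110,.0985],-10.5)
t=snapshot("top");s=snapshot("side");cv2.imwrite("pics/top1.png",t);cv2.imwrite("pics/side1.png",s)
z=lambda i,x,y,w,h,k:cv2.resize(i[y:y+h,x:x+w],None,fx=k,fy=k,interpolation=cv2.INTER_LANCZOS4)
cv2.imwrite("pics/c3.png",np.vstack([z(t,300,170,133,50,6),z(s,300,195,133,50,6)]))
E
```

```text
tool [0.6666 0.1112 0.1005] yang -10.42 tilt [-0.     0.001 -1.   ] F [-0.1 -0.9 -1.2] w 0.020059674610465726 t 5.6 -> shift cm [-0.13 -0.04  0.2 ] turn 0.08157894339998961
```

View pics/c3.png

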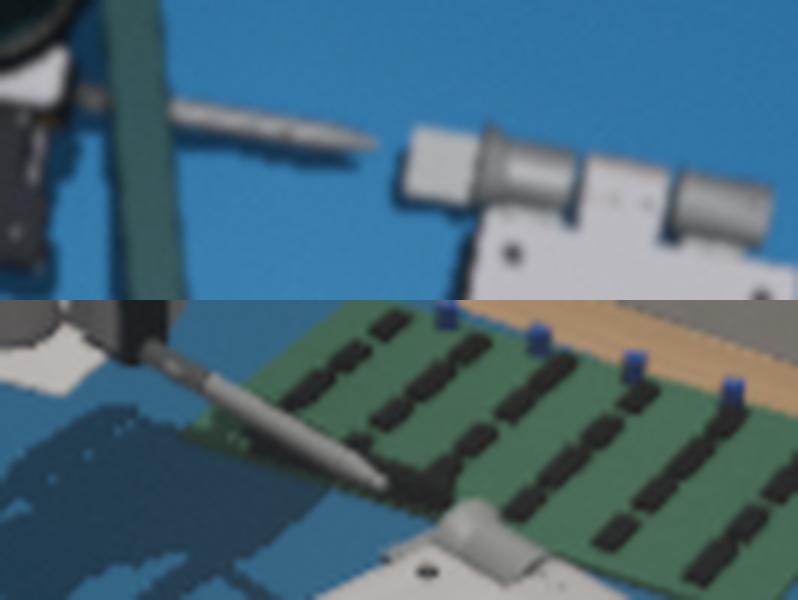

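The pin is held level in line with the hinge. In the top view its line extrapolates to within about 1 mm of the mouth and the far knuckle. In the side view I need numbers, so I'll measure the heights of the pin and hinge axes there.

```bash
python3 - <<'E'
from h import *
t6=lambda U,V:(300+(U+.5)/6-.5,170+(V+.5)/6-.5)
s6=lambda U,V:(300+(U+.5)/6-.5,195+(V-300+.5)/6-.5)
s10=lambda U,V:np.array((366+(U+.5)/10-.5,224+(V-300+.5)/10-.5))
nose=tri(t6(376,144),s6(384,484));print("nose",nose, onz("top",t6(376,144),.083))
# silhouette of knuckles, side camera: axis + R*n, perpendicular to view & axis
e=np.array([.6118,-.1815,.08]);m=np.array([.6325,-.0715,.08]);d=(m-e)/np.linalg.norm(m-e)
o,_=ray("side",(400,250))
for lab,a in(("axis e",e),("axis m",m)):
    n=np.cross(d,a-o);n/=np.linalg.norm(n);n*=np.sign(n[2])
    print(lab,proj("side",a),"sil",proj("side",a+n*.0113), "px/mm",np.linalg.norm(proj("side",a+n*.001)-proj("side",a)))
for p in((250,435),(385,512),(530,598)):print("meas sil",s10(*p))
# shank silhouette edges predicted given TCP
o2=get_obs();T=o2["tool_pos"]
for zz in(.080,.083,.086):
    dd=np.array([.181,.983,0]);g=np.array([T[0],T[1],zz])
    print(zz,"nose",proj("side",g-dd*.145),"mid",proj("side",g-dd*.08))
print("meas nose",s6(384,484),"mid line",s6(208,385))
E
```

```text
nose (array([ 0.63968143, -0.0311033 ,  0.08549698]), np.float64(0.0004980016436878055)) [ 0.64030567 -0.03144235  0.083     ]
axis e [418.26114922 259.41874006] sil [421.33672976 254.33692934] px/mm 0.5253105585955901
axis m [377.31897799 235.35224578] sil [380.14121518 230.62581932] px/mm 0.48685506611658946
meas sil [390.55 237.05]
meas sil [404.05 244.75]
meas sil [418.55 253.35]
0.08 nose [364.01358345 227.36575728] mid [343.85592477 215.61249205]
0.083 nose [364.05371741 226.15343412] mid [343.86521282 214.43117998]
0.086 nose [364.09397284 224.93744127] mid [343.87452788 213.24643408]
meas nose (363.5833333333333, 225.25) mid line (334.25, 208.75)
```

Compared in the same views, the pin is about 5.5 mm too high: 85.5 mm against a hinge axis of 79 to 80 mm. It's also about 0.5–1° short in yaw. I'll correct both and start inserting.

Call:
servo_tool([
  [0,0.2,0.55,0.5],
  [0,0.2,0.55,0.5],
  [0,0.2,0.55,0.5],
  [-1,0.2,0.55,0.5],
  [-2,0.2,0.55,0.5],
  [-3,0.2,0.55,0.5],
  [-3,0.2,0.55,0.5],
  [-3,0.2,0.55,0.5],
])

```text
time: 6.7
tool_pos: [0.6636, 0.0799, 0.0951]
ee_rot: [3.141, -0.0, 1.378]
wrist_force: [-0.4, -0.6, -1.4]
width: 0.0201
finger_force: 30.0
```

```bash
python3 - <<'E'
from h import *
shift([.666,.110,.0955],-11)
t=snapshot("top");s=snapshot("side")
z=lambda i,x,y,w,h,k:cv2.resize(i[y:y+h,x:x+w],None,fx=k,fy=k,interpolation=cv2.INTER_LANCZOS4)
cv2.imwrite("pics/c4.png",np.vstack([z(t,310,180,133,45,6),z(s,310,195,133,50,6)]))
E
```

```text
tool [0.6636 0.0799 0.0951] yang -11.03 tilt [ 0.  0. -1.] F [-0.4 -0.6 -1.4] w 0.020146421904234657 t 6.7 -> shift cm [ 3.   -0.34 -0.04] turn -0.03319501464119412
```

View pics/c4.png

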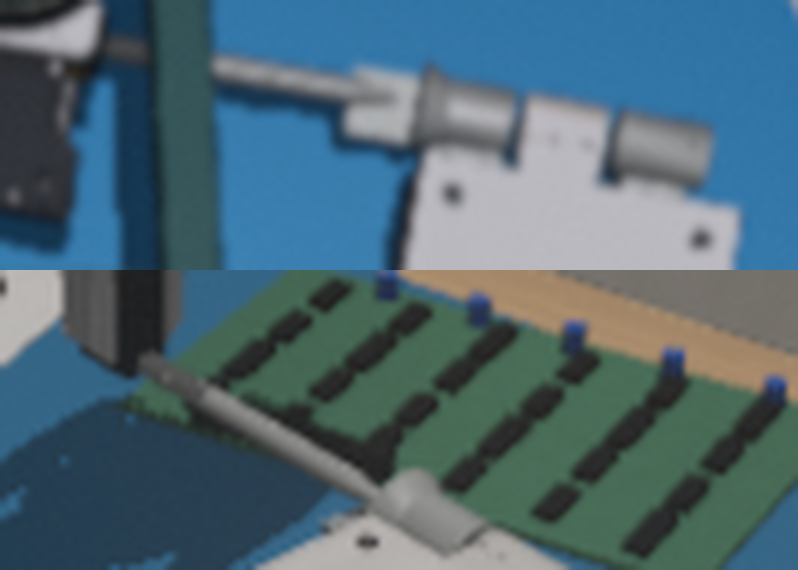

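The nose now sits in front of the mouth and centred on it: about (395,97) in the top crop, with the mouth centre near (418,99). The shank line runs on to the far knuckle at about (705,153). I'll advance in stages and watch the force.

Call:
servo_tool([
  [-0.8,0,0,0],
  [-1.6,0,0,0],
  [-2.4,0,0,0],
  [-3.2,0,0,0],
  [-4,0,0,0],
  [-4,0,0,0],
])

```text
time: 7.55
tool_pos: [0.6558, 0.04, 0.095]
ee_rot: [3.142, -0.0, 1.378]
wrist_force: [-0.8, 0.6, -1.0]
width: 0.0198
finger_force: 30.0
```

Call:
servo_tool([
  [-0.7,0,0,0],
  [-1.4,0,0,0],
  [-2.1,0,0,0],
  [-2.8,0,0,0],
  [-3.5,0,0,0],
  [-3.5,0,0,0],
])

```text
time: 8.3
tool_pos: [0.6491, 0.0058, 0.095]
ee_rot: [-3.142, -0.0, 1.378]
wrist_force: [-0.4, 0.1, -0.8]
width: 0.0196
finger_force: 30.0
```

Call:
servo_tool([
  [-0.7,0,0,0],
  [-1.4,0,0,0],
  [-2.1,0,0,0],
  [-2.8,0,0,0],
  [-3.5,0,0,0],
  [-3.5,0,0,0],
])

```text
time: 9.05
tool_pos: [0.6424, -0.0286, 0.095]
ee_rot: [3.142, -0.0, 1.378]
wrist_force: [-0.6, -0.6, -1.4]
width: 0.02
finger_force: 30.0
```

```bash
python3 - <<'E'
from h import *
shift([.6325+.181*.015,-.0715+.983*.015,.095],-11)
t=snapshot("top");s=snapshot("side")
z=lambda i,x,y,w,h,k:cv2.resize(i[y:y+h,x:x+w],None,fx=k,fy=k,interpolation=cv2.INTER_LANCZOS4)
cv2.imwrite("pics/c5.png",np.vstack([z(t,320,180,133,45,6),z(s,320,205,133,50,6)]))
E
```

```text
tool [ 0.6424 -0.0286  0.095 ] yang -11.06 tilt [ 0.  0. -1.] F [-0.6 -0.6 -1.4] w 0.01995297024777813 t 9.05 -> shift cm [-2.9  -0.17 -0.  ] turn -0.059679424294671435
```

View pics/c5.png

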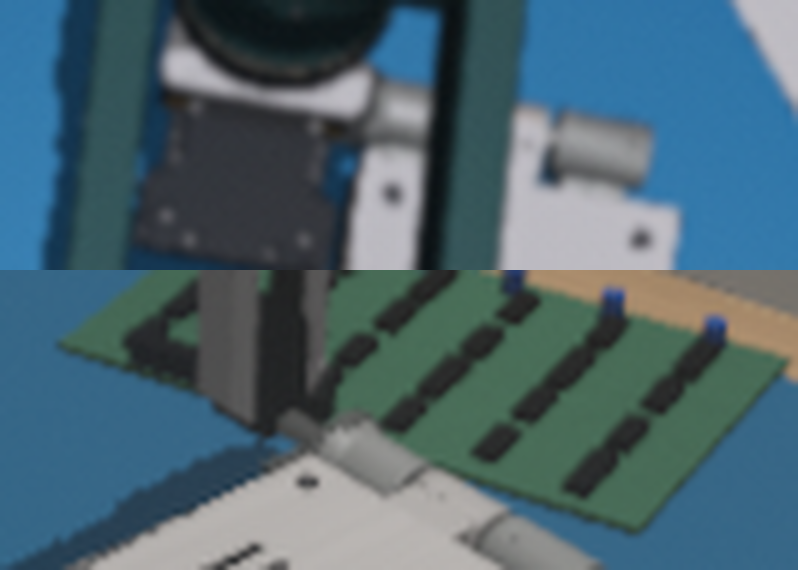

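The shank is going in with almost no force, and the lid hasn't moved. About 29 mm of travel remains, and the grip is still just short of the mouth at side crop (290,420).

Call:
servo_tool([
  [-0.6,0,0,0],
  [-1.2,0,0,0],
  [-1.8,0,0,0],
  [-2.3,0,0,0],
  [-2.5,0,0,0],
  [-2.5,0,0,0],
])

```text
time: 9.9
tool_pos: [0.6377, -0.0526, 0.095]
ee_rot: [3.141, -0.0, 1.378]
wrist_force: [-0.1, -0.7, -1.0]
width: 0.0198
finger_force: 30.0
```

Call:
servo_tool([
  [-0.1,0,0,0],
  [-0.2,0,0,0],
  [-0.3,0,0,0],
  [-0.4,0,0,0],
  [-0.4,0,0,0],
])

```text
time: 10.52
tool_pos: [0.6373, -0.0544, 0.095]
ee_rot: [3.141, -0.004, 1.38]
wrist_force: [0.9, 6.2, -1.2]
width: 0.0197
finger_force: 30.0
```

Call:
servo_tool([
  [-0.1,0,0,0],
  [-0.2,0,0,0],
  [-0.3,0,0,0],
  [-0.3,0,0,0],
  [-0.3,0,0,0],
])

```text
time: 11.15
tool_pos: [0.6373, -0.0546, 0.0951]
ee_rot: [3.141, -0.008, 1.381]
wrist_force: [1.8, 10.5, -1.3]
width: 0.0199
finger_force: 30.0
```

```bash
python3 - <<'E'
from h import *
shift([.6325+.181*.015,-.0715+.983*.015,.095],-11)
t=snapshot("top");s=snapshot("side")
z=lambda i,x,y,w,h,k:cv2.resize(i[y:y+h,x:x+w],None,fx=k,fy=k,interpolation=cv2.INTER_LANCZOS4)
cv2.imwrite("pics/c6.png",np.vstack([z(t,340,180,100,45,8)[:250],z(s,340,210,100,43,8)]))
E
```

```text
tool [ 0.6373 -0.0546  0.0951] yang -10.87 tilt [ 0.002  0.008 -1.   ] F [ 1.8 10.5 -1.3] w 0.019876208325143876 t 11.15 -> shift cm [-0.25 -0.16  0.01] turn 0.12984269686735672
```

View pics/c6.png

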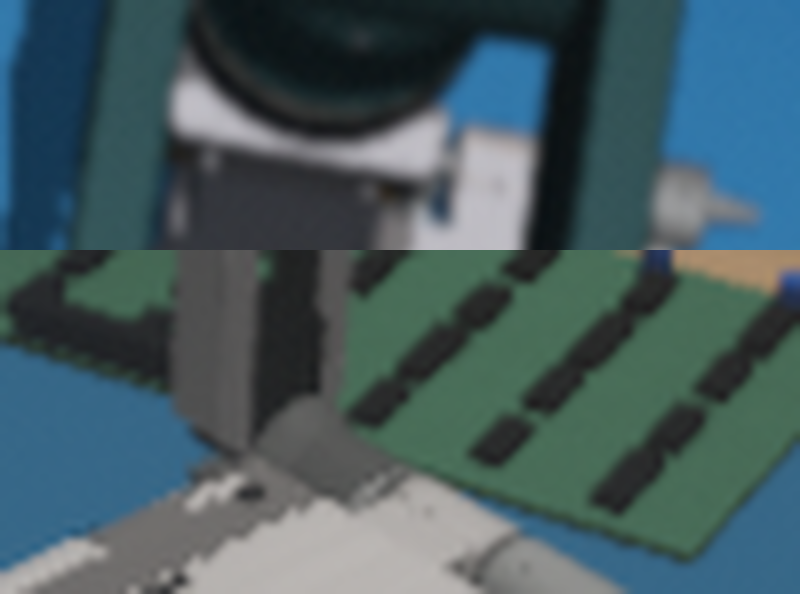

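The nose sticks out of the far knuckle at about top crop (760,215). The reaction grew without further travel, so the grip face is on the mouth. I'll ease off the push and lower the pin until it rests on the bore, before letting go.

Call:
servo_tool([
  [0.15,0,0,0],
  [0.3,0,0,0],
  [0.3,0,0.1,0],
  [0.3,0,0.2,0],
  [0.3,0,0.3,0],
  [0.3,0,0.3,0],
])

```text
time: 12.0
tool_pos: [0.6378, -0.0546, 0.0931]
ee_rot: [3.14, -0.003, 1.38]
wrist_force: [0.3, 5.9, 0.9]
width: 0.0195
finger_force: 30.0
```

```bash
python3 - <<'E'
from h import *
n=onz("top",(340+760/8,180+215/8),.08);e=np.array([.6118,-.1815,.08]);print(n,np.linalg.norm(n-e))
E
```

```text
[ 0.6080266  -0.19880962  0.08      ] 0.017716138318968174
```

The nose protrudes 17.7 mm and 18 mm is expected, so the pin is home. I'll lower a little more until it rests.

Call:
servo_tool([
  [0,0,0.1,0],
  [0,0,0.2,0],
  [0,0,0.2,0],
  [0,0,0.2,0],
])

```text
time: 12.5
tool_pos: [0.638, -0.0546, 0.0919]
ee_rot: [3.139, -0.003, 1.379]
wrist_force: [1.2, 6.7, 3.7]
width: 0.0197
finger_force: 30.0
```

Call:
servo_tool([
  [0.1,0,0,0],
  [0.1,0,0,0],
  [0.1,0,0,0],
  [0.1,0,0,0],
  [0.1,0,0,0],
  [0.1,0,0,0],
], claw=120)

```text
time: 13.25
tool_pos: [0.6371, -0.0555, 0.0899]
ee_rot: [-3.141, 0.0, 1.379]
wrist_force: [0.2, 0.3, 0.4]
width: 0.0496
finger_force: 0.0
```

Call:
servo_tool([
  [0.1,0,-2,0],
  [0.1,0,-5,0],
  [0.1,0,-9,0],
  [0.1,0,-13,0],
  [6,0,-16,0],
  [12,0,-16,0],
  [18,0,-16,0],
  [18,0,-16,0],
])

```text
time: 14.25
tool_pos: [0.6716, 0.1261, 0.2511]
ee_rot: [3.14, -0.002, 1.385]
wrist_force: [0.7, -0.5, 0.1]
width: 0.0495
finger_force: 0.0
```

```bash
python3 - <<'E'
from h import *
t=snapshot("top");s=snapshot("side")
z=lambda i,x,y,w,h,k:cv2.resize(i[y:y+h,x:x+w],None,fx=k,fy=k,interpolation=cv2.INTER_LANCZOS4)
cv2.imwrite("pics/c7.png",np.vstack([z(t,350,180,100,32,8),z(s,350,213,100,40,8)]))
E
```

```text
(no output)
```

View pics/c7.png

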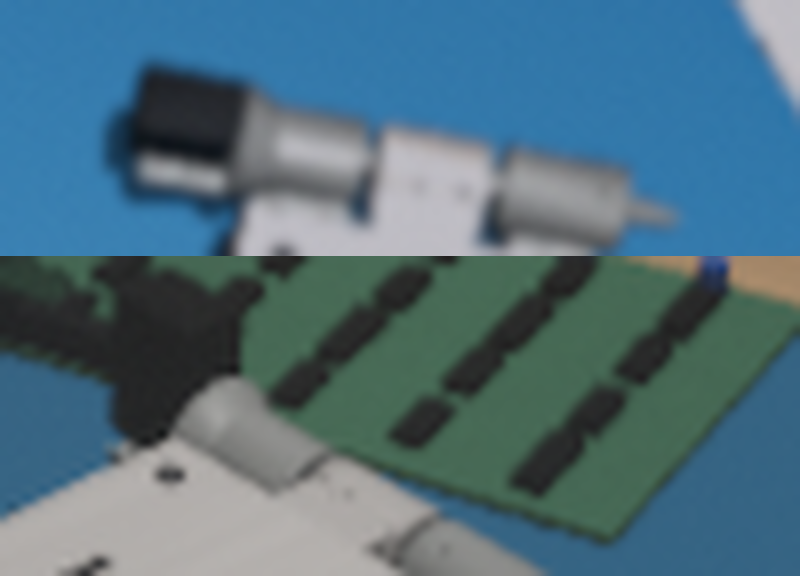

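The nose shows at top crop (675,215) and the grip face is on the mouth. The grip's top seems to lean a little toward +x (around (190,110)), so I'll put a number on the lean.

```bash
python3 - <<'E'
from h import *
t=snapshot("top");print("cam",ray("top",(0,0))[0])
i=t[180:212,350:388];m=(i.max(2)<75).astype(np.uint8)
N,l,st,c=cv2.connectedComponentsWithStats(m);k=1+st[1:,4].argmax();pts=np.argwhere(l==k)[:,::-1].astype(np.float32)+[350,180]
r=cv2.minAreaRect(pts.astype(np.float32));print(st[k],c[k]+[350,180],r)
d=np.array([.185,.983,0]);n=np.array([.983,-.185,0]);M=np.array([.6325,-.0715,.076])+d*.015
up=np.array([0,0,1.])
for th in(0,6,12,20,30,45):
    a=np.radians(th);ux=np.cos(a)*n-np.sin(a)*up;uz=np.sin(a)*n+np.cos(a)*up
    q=np.array([proj("top",M+d*y+ux*x+uz*z) for y in(-.015,.015) for x in(-.01,.01) for z in(-.005,.039)],np.float32)
    print(th,cv2.minAreaRect(q))
E
```

```text
cam [0.41278652 0.04524148 1.33521582]
[ 15   9  16  12 140] [372.6        194.45714286] ((372.4158630371094, 194.34158325195312), (14.627046585083008, 10.547393798828125), 5.710593223571777)
0 ((373.749267578125, 194.77365112304688), (14.06057071685791, 12.261905670166016), 9.893919944763184)
6 ((373.88165283203125, 194.01962280273438), (14.092151641845703, 14.02762222290039), 9.89000415802002)
12 ((374.00384521484375, 193.2928466796875), (14.11123275756836, 15.632286071777344), 9.886385917663574)
20 ((374.1493225097656, 192.37591552734375), (14.114961624145508, 17.49018096923828), 9.923819541931152)
30 ((374.296875, 191.3511505126953), (14.086748123168945, 19.306821823120117), 9.923514366149902)
45 ((374.43896484375, 190.11862182617188), (13.656656265258789, 21.246078491210938), 11.55018138885498)
```

The camera sits at x=0.41, so the apparent lean is only perspective: the grip matches the 0° prediction, not 6° or more. One last check that the pin is fully home, comparing the nose while I was pressing with where it is now.

```bash
python3 - <<'E'
from h import *
a=cv2.imread("pics/c6.png")[:250];b=cv2.imread("pics/c7.png")[:250]
A=a[170:245,600:790].astype(int);B=b[170:245,520:710].astype(int)
f=lambda I:(I[:,:,2].max(0))  # brightest red (steel vs blue)
print(f(A)[90::5]);print(f(B)[90::5])
t=snapshot("top")
print("row red along axis, grip->mouth")
for u in range(366,386):
    v=196.55+(u-379.65)*.185-3; print(u,t[int(round(v)),u],end=" ")
E
```

```text
[151 147 140 135 131 129 129 127 123 120 117 112 105  94  78  63  54  51
  52  52]
[150 148 142 135 128 125 125 125 123 120 116 109 100  88  74  61  54  52
  52  52]
row red along axis, grip->mouth
366 [139  97  43] 367 [79 56 29] 368 [44 37 32] 369 [44 39 37] 370 [46 41 38] 371 [46 41 38] 372 [46 42 38] 373 [45 39 37] 374 [47 42 39] 375 [47 41 39] 376 [46 41 38] 377 [46 41 39] 378 [45 41 37] 379 [48 44 42] 380 [84 81 79] 381 [119 117 115] 382 [129 127 126] 383 [123 121 120] 384 [121 117 115] 385 [136 134 133]
```

The nose is within about 0.3 mm of where it was when pressed home, and there's no gap between grip and mouth. Handing in.

```bash
python3 -c "
from bench import *
print(close_job())"
```

```text
the job is handed in; nothing more can be done
None
```

The long hinge pin is through all three knuckles and fully home, with its grip upright against the flared mouth and released; the lid hadn't moved in the pictures, I never went near the short pin, and the job is handed in (no verdict was shown).

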